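Slide a storage lid to overhang the worktop edge

ROBOT

A 6-joint arm with a two-finger parallel gripper is mounted at the origin on a cart in front of the work surface, level with it; the furniture and walls round the work are solid. World frame = base frame: x ahead of the robot, y to its left, z up, the work surface at z = 0. Lengths are in mm, angles in rad, forces in N, time in s.
With the tool pointing down it reaches from about 350 to 975 mm from the base axis. Payload 4.9 kg.
Tool frame: the origin (TCP) lies at the very end of the fingers, on their centre line; the grasp point (between the pads) lies 19 mm behind it; x points along the fingers, y is the direction in which the jaws open and shut, and the axes are right-handed (so a half turn about x gives the same grasp; the last joint's range is limited). The gripper opens to 85 mm and grips with 20 to 120 N. Pads are 22 mm wide; open, the fingers measure 114 mm over their backs; the gripper's body (76 mm by 85 mm) begins 54 mm behind the grasp point. The pads swing forward as they close: fully open they stand 13 mm farther back than shut.
Start: joints at [-1.242, 0.053, 1.613, -0, 1.476, -0.119], TCP at [270.607, -563.359, 208.804] pointing down, gripper open.
Joint ranges: [-3.01, 3.01], [-1.01, 2.22], [0.06, 2.58], [-1.02, 4.17], [0.09, 2.62], [-3.14, 3.14]. Speed limits (rad/s): [2.57, 2.57, 3.14, 3.14, 3.14, 3.14].

INTERFACE

Orientations are given as [roll, pitch, yaw] about the fixed x, y, z axes, in that order (R = Rz(yaw) Ry(pitch) Rx(roll)).
In Python, from rig import bot gives the robot as it stands.
- The arm moves only by the tool servo_tool, never from a script. Its argument "commands" is a list of rows, each an object with "claw": the finger opening in mm, from 0 to 85.4; "linear": the shift along the tool's x, y, z in units of 40 mm (1.0 is 40 mm), a list of three; "spin": the turn about the tool's x in degrees. In form: [{"claw": claw, "linear": [dx, dy, dz], "spin": spin}, ...]. A call has 1 to 20 rows; each row is the pose to reach, as a shift and turn from the pose measured when the call began, along the tool's axes at that moment; what a row does not reach only later rows make up. A row lasts 1/12 s, in which the tool goes at most 41.7 mm and 7.16 degrees, less where a joint would pass 70% of its speed; a pose out of reach is approached as far as the arm can. A call with a gripper value outside its range is refused whole. The fingers move at their own pace and stop on an object; "newtons" is the grip in N (left out, the last holds). Time passes only in rows, so rows that repeat a pose let the fingers close. It gives the time, the measured TCP pose, the force and the opening at its end, in the units of the state.
- bot.sense(): the state, without advancing time (a new reading comes with each control period).
- bot.read_camera(name): name is "scene" or "top" or "wrist"; returns (picture, depth): 480x640x3 uint8, red, green, blue; 480x640 float32, mm along the optical axis (not along the pixel's ray), 0 where there is no reading.
- bot.camera_info(name): a dict with "K" (3x3 intrinsics, pixels), "dist_coeffs" ([k1, k2, p1, p2, k3] as OpenCV has them; the pictures are not rectified), "extrinsics" (4x4, takes a point from camera to world coordinates); the wrist camera has in their place "tool_from_camera" (4x4, takes a point from camera to tool coordinates, whose origin is the TCP and whose axes are the tool frame's). Camera axes: x right, y down, z forward; pixel columns grow to the right and rows downward; lengths in mm; the calibration is good to about 2 mm. A picture is of the moment at which its call begins: read the wrist's pose just before it. camera_info takes no time and is no camera call.
- bot.sign_off(): hands the job in, once; it reports no verdict.
Trained networks look in the newest picture that a camera, given by its name, has taken for a name from the list of things; names that differ only in an ending like _2 or _b are one class to them, and where a whole thing is asked for, a point or a joint stands for the part that bears it (a point fixed in the world has none). Each returns a list of dicts, best first, with "score" (0 to 1); they miss things now and then, are a little off and sometimes report something else, mostly with a low value. They report only what shows in the picture. A call takes as long as a camera call. They do not tell look-alikes from the thing itself.
- bot.look_for(camera, target): "xyz" ([x, y, z] in mm, in world coordinates, good to about 4 mm: the middle of the surface that is visible of it).
- bot.outline_of(camera, target): "region" (480x640 bool, what is visible of it).
The state is a dict: "time": time; "q": joint angles; "joint_vel": joint speeds; "joint_efforts": joint torques, N m; "tcp_pos": TCP position; "ee_rot": TCP orientation; "force": force on the tool from outside, world axes, zero at the start; "ft_torque": the same for the moment, N m; "finger_gap": opening from 0.0 (shut) to 1.0 (fully open).
Only numpy, scipy, OpenCV 4.12 (cv2) and the standard library are available. Lean on these libraries where they do the work, as an engineer would, in place of code of your own. Each camera call takes 0.05 s, during which the arm holds its last target.

TASK

The flat lid lies too flat on the worktop to be picked up. With the fingertips, push the small steel bowl that stands in front of it to one side, out of the lid's way, and only then slide the lid toward the robot until about a third of its width (35 mm) hangs over the front edge of the worktop, so that a hand can take it from below. Only push: lid and bowl stay flat on the worktop, nothing is lifted or tipped, and the tumbler and the clay jar are left where they stand.

Things in the scene. Friction and masses are not known exactly. Their poses are not given: they have to be found in the camera images.
- lid: flat round blue plastic lid of a storage jar, lying top up on the worktop, 109 mm in diameter (radius 54.5), 15 mm high, 40 to 90 g. Origin: centre of its underside (on the worktop, z = 0). At the start its x axis points away from the robot, square to the worktop's front edge, and its y axis along the edge; the overhang is the edge's x minus (origin's x minus 0.0545 m). It tips off if its centre passes the edge. Too wide for a gripper.
- bowl: small open steel bowl, round, 72 mm across the rim, 46 mm across the foot, 34 mm high, 50 to 100 g, standing upright in front of the lid (on the robot's side), 120 to 140 mm from the lid's centre. Origin: centre of its foot, on the worktop. Lid and bowl just pass each other when their centres are 91 mm apart sideways (along the edge).
- edge (a point): a point on the straight front edge of the worktop, at the level of its top (z = 0). The edge runs along world y, squarely across in front of the robot, from this point at least 0.5 m to either side; the worktop is 30 mm thick, and beyond it toward the robot is open air.
- tumbler: steel drinking tumbler, 71 mm in diameter, 104 mm high, standing 180 to 220 mm to one side of the lid. Origin: centre of its base. To be left alone.
- clay_jar: small orange clay jar with a pink lid, 78 mm in diameter, 65 mm high, standing 180 to 220 mm to the other side of the lid. Origin: centre of its base. To be left alone.
Things that resemble listed ones, but are neither listed nor needed, are in the scene too. There is more than one size of the lid; the one meant has the size given above.

How it is judged:
By the outcome, as a careful person would: the job done as asked, in the order asked, and still so for the second after the job is handed in, with the robot touching nothing.
It also fails if it takes over 54 s, if anything falls off the work surface, if the arm or the gripper's body presses on something with over 40 N, if the wrist force passes 120 N, or if a joint passes its speed limit or range.

## Working session

There is one attempt and no reset: what is moved stays moved. The work goes in short steps, Python scripts to look and compute and a tool call to move; the robot and the scene stay as the last step left them, time stands still between calls to the robot, and variables do not carry over. Pictures are saved under pics/ and viewed, and the job is handed in when it is done.

Besides the shell and the picture viewer there is one more tool, called after ">>>" by a JSON object that holds its "fn" and its "kwargs". servo_tool: Moves the arm, as the interface text tells. Its arguments: {"type":"object","properties":{"commands":{"type":"array","items":{"type":"object","properties":{"claw":{"type":"number"},"linear":{"type":"array","items":{"type":"number"}},"spin":{"type":"number"}}}},"newtons":{"type":"number"}},"required":["commands"]}

```bash
mkdir -p pics; ls; python3 - <<'E'
from rig import bot
import cv2, numpy as np
s=bot.sense(); print(s)
for n in ("scene","top"):
    p,d=bot.read_camera(n)
    cv2.imwrite(f"pics/{n}0.png",p[:,:,::-1]); np.savez(f"pics/{n}0.npz",p=p,d=d)
    i=bot.camera_info(n); print(n,i)
    for t in ("lid","bowl","edge","tumbler","clay_jar"):
        try: print(n,t,[(np.round(r["xyz"]),round(r["score"],2)) for r in bot.look_for(n,t)])
        except Exception as e: print(t,e)
print(bot.camera_info("wrist"))
E
```

```text
pics
{'time': 0.0, 'q': array([-1.24199016e+00,  5.33638967e-02,  1.61430948e+00,  1.04733023e-05,
        1.47598059e+00, -1.19029454e-01]), 'joint_vel': array([ 0.00079235,  0.00052411,  0.00026221,  0.00211225, -0.00169923,
        0.00030418]), 'joint_efforts': array([ 1.03147668e-03, -3.93674004e+01, -3.70177889e+01,  5.93068899e-05,
        6.87391410e-03,  3.79019525e-06]), 'tcp_pos': array([ 270.40348217, -562.7342466 ,  207.54944943]), 'ee_rot': array([-1.6948828 ,  1.56873498,  1.89454447]), 'force': array([-0.0534391 , -0.0754514 , -0.11163614]), 'ft_torque': array([-0.04048144,  0.0163305 ,  0.01774393]), 'finger_gap': 1.0020727384500756}
scene {'K': array([[486.11562602,   0.        , 310.26033541],
       [  0.        , 486.11562602, 241.77876767],
       [  0.        ,   0.        ,   1.        ]]), 'dist_coeffs': array([-0.06326061,  0.        ,  0.        ,  0.        ,  0.        ]), 'extrinsics': array([[-8.83477056e-01, -2.80164365e-01,  3.75468002e-01,
         1.83798413e+02],
       [-4.68216724e-01,  5.54640457e-01, -6.87856862e-01,
         7.81895047e+02],
 
[... 1329 characters left out ...]
ler [(array([664., -39.,  61.]), 0.73)]
top clay_jar [(array([619., 380.,  64.]), 0.84)]
{'K': array([[341.86415325,   0.        , 313.93527195],
       [  0.        , 341.86415325, 239.60652909],
       [  0.        ,   0.        ,   1.        ]]), 'dist_coeffs': array([-0.06645268,  0.        ,  0.        ,  0.        ,  0.        ]), 'tool_from_camera': array([[ 5.42832118e-04, -3.04802959e-01,  9.52415278e-01,
        -1.64095460e+02],
       [ 9.99999506e-01, -6.27458935e-04, -7.70759569e-04,
        -5.66257898e-01],
       [ 8.32531273e-04,  9.52415226e-01,  3.04802467e-01,
        -7.77184585e+01],
       [ 0.00000000e+00,  0.00000000e+00,  0.00000000e+00,
         1.00000000e+00]])}
```

View pics/top0.png

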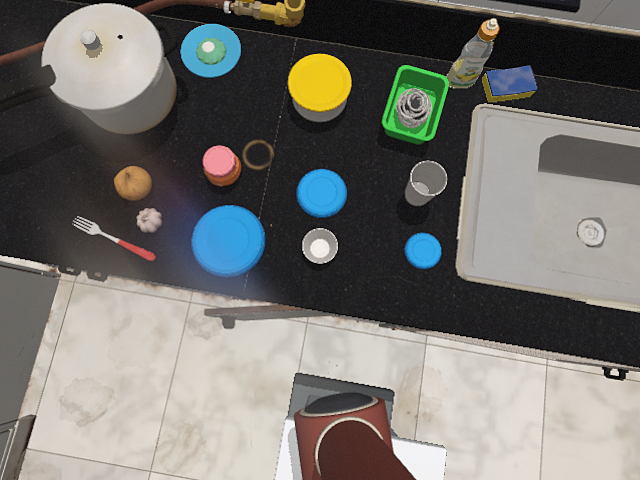

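View pics/scene0.png

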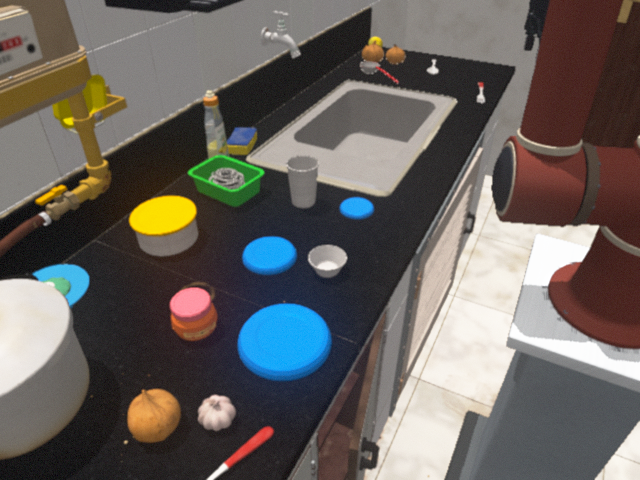

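Top picture: three blue lids, at (228,241) large, (322,193) medium with the bowl (320,247) in front, and (423,251) small. The tumbler is at (425,183) and the clay jar at (221,166). Next I measure sizes, positions and the edge.

```bash
cat > h.py <<'E'
from rig import bot
import cv2, numpy as np
def rays(info,uv,T=None):
    u=cv2.undistortPoints(np.asarray(uv,float).reshape(-1,1,2),info["K"],info["dist_coeffs"]).reshape(-1,2)
    d=np.c_[u,np.ones(len(u))]
    T=info["extrinsics"] if T is None else T
    return T[:3,3], d@T[:3,:3].T, u
def onplane(info,uv,z,T=None):
    o,d,_=rays(info,uv,T); return o+d*((z-o[2])/d[:,2])[:,None]
def cloud(info,depth,T=None):
    v,u=np.mgrid[0:480,0:640]; uv=np.c_[u.ravel(),v.ravel()]
    o,d,_=rays(info,uv,T); return (o+d*depth.reshape(-1,1)).reshape(480,640,3)
def circ(P):
    A=np.c_[2*P[:,:2],np.ones(len(P))]; b=(P[:,:2]**2).sum(1)
    s=np.linalg.lstsq(A,b,rcond=None)[0]; return s[0],s[1],np.sqrt(s[2]+s[0]**2+s[1]**2)
E
python3 - <<'E'
from h import *
for n in ("top","scene"):
    z=np.load(f"pics/{n}0.npz"); p,d=z["p"],z["d"]; i=bot.camera_info(n)
    hsv=cv2.cvtColor(p,cv2.COLOR_RGB2HSV)
    m=cv2.inRange(hsv,(98,120,70),(115,255,255))
    cs,_=cv2.findContours(m,cv2.RETR_EXTERNAL,cv2.CHAIN_APPROX_NONE)
    C=cloud(i,d)
    for c in cs:
        if cv2.contourArea(c)<300: continue
        hull=cv2.convexHull(c).reshape(-1,2)
        mm=np.zeros(m.shape,np.uint8); cv2.drawContours(mm,[c],-1,1,-1)
        zz=np.median(C[mm>0][:,2])
        print(n,c.reshape(-1,2).mean(0).round(),"topz",zz.round(1),"circ@z13",np.round(circ(onplane(i,hull,13)),1))
    # bowl, tumbler, jar
    for t in ("bowl","tumbler","clay_jar","lid"):
        for r in bot.outline_of(n,t)[:3]:
            R=r["region"].astype(np.uint8)
            c=max(cv2.findContours(R,cv2.RETR_EXTERNAL,cv2.CHAIN_APPROX_NONE)[0],key=cv2.contourArea).reshape(-1,2)
            P=C[R>0]; P=P[np.isfinite(P[:,0])]
            h={"bowl":34,"tumbler":104,"clay_jar":65,"lid":15}[t]
            print(n,t,round(r["score"],2),c.mean(0).round(),"circ@h",np.round(circ(onplane(i,c,h)),1),"pts z",np.percentile(P[:,2],[2,50,98]).round(1))
            hi=P[P[:,2]>h-6]
            if len(hi)>10: print("    top pts: x",np.percentile(hi[:,0],[1,99]).round(1),"y",np.percentile(hi[:,1],[1,99]).round(1))
# edge from depth top
i=bot.camera_info("top"); z=np.load("pics/top0.npz"); C=cloud(i,z["d"])
z2=np.load("pics/scene0.npz"); C2=cloud(bot.camera_info("scene"),z2["d"])
for nm,c in (("top",C),("scene",C2)):
  for y in range(-100,420,40):
    m=(abs(c[:,:,1]-y)<8)&(abs(c[:,:,2])<6)&(c[:,:,0]>250)
    if m.sum()>5: print(nm,y,np.percentile(c[m][:,0],[0,1,3]).round(1), np.median(c[m][:,2]).round(1))
E
```

```text
top [423. 250.] topz 9.0 circ@z13 [525.7 -63.1  38.8]
top [228. 240.] topz 19.4 circ@z13 [478.1 340.5  76.9]
top [321. 193.] topz 13.4 circ@z13 [613.2 165.9  54.7]
top [210.  50.] topz 44.9 circ@z13 [906.6 474.3  69.3]
top bowl 0.83 [320. 245.] circ@h [495.5 148.8  34.1] pts z [-0.3 13.1 34.1]
    top pts: x [325.3 529.9] y [114.6 183.5]
top tumbler 0.88 [425. 182.] circ@h [638.  -32.6  41. ] pts z [  1.6  60.  103.9]
    top pts: x [472.5 684. ] y [-71.8  59.6]
top clay_jar 0.9 [221. 165.] circ@h [619.5 374.6  40.3] pts z [12.6 62.7 67.1]
    top pts: x [597.4 660. ] y [349.5 412.5]
top lid 0.92 [321. 193.] circ@h [613.2 165.6  53.2] pts z [ 3.6 13.5 17.2]
    top pts: x [565.4 664.5] y [116.9 214.4]
top lid 0.85 [229. 240.] circ@h [477.8 339.   75.1] pts z [ 9.  19.5 23.6]
    top pts: x [406.3 546.8] y [268.3 409.6]
top lid 0.59 [423. 250.] circ@h [525.9 -63.3  37. ] pts z [ 2.2  9.1 12.6]
    top pts: x [494.  560.9] y [-96.9 -30.8]
scene [284. 342.] topz 19.3 circ@z13 [474.2 346.1  81. ]
scene [ 64. 279.] topz 43.4 circ@z13 [921.1 442.7  69.8]
scene [269. 255.] topz 13.6 circ@z1
[... 992 characters left out ...]
0 [369.  374.2 384.5] -0.4
top 140 [369.1 372.9 380.3] -0.2
top 180 [369.1 371.6 377.2] -0.4
top 220 [369.  372.5 380.4] -0.4
top 260 [369.2 373.4 381.9] -0.3
top 300 [369.2 372.8 380.7] -0.1
top 340 [369.4 372.6 380.5] -0.2
top 380 [369.5 372.6 379. ] 0.0
scene -100 [366.  367.1 371.9] 0.3
scene -60 [366.3 367.6 371.9] 0.4
scene -20 [365.9 368.2 375.8] 0.2
scene 20 [365.8 368.  375. ] 0.1
scene 60 [364.1 367.7 377.3] 0.1
scene 100 [364.2 366.8 373.8] 0.2
scene 140 [364.  365.6 370.5] 0.3
scene 180 [364.5 366.2 371.7] 0.1
scene 220 [364.7 367.  373.5] 0.1
scene 260 [364.4 367.3 374.1] 0.1
scene 300 [364.1 366.2 371.6] -0.1
scene 340 [364.6 365.5 370.1] -0.3
scene 380 [364.7 366.5 369.8] -0.5
```

```bash
cat >> h.py <<'E'
from scipy.spatial.transform import Rotation as Ro
def pose():
    s=bot.sense(); R=Ro.from_euler("xyz",s["ee_rot"]).as_matrix(); return s,R
def cmd(target):
    s,R=pose(); return (R.T@(np.asarray(target)-s["tcp_pos"])/40).round(3)
E
python3 - <<'E'
from h import *
s,R=pose(); print(R.round(3))
ang=np.degrees(np.arctan2(R[1,1],R[0,1])); print("tool y heading",ang)
print("to (495,212,200)",cmd([495,216,160]), cmd([500,-250,208]))
p=np.load("pics/top0.npz")["p"]
crop=p[120:300,200:470]; cv2.imwrite("pics/crop0.png",cv2.resize(crop[:,:,::-1],None,fx=2.9,fy=2.9,interpolation=cv2.INTER_CUBIC))
E
```

```text
[[ 0.     0.433 -0.901]
 [ 0.    -0.901 -0.433]
 [-1.    -0.    -0.   ]]
tool y heading -64.34097222138799
to (495,212,200) [  1.221 -15.133 -13.493] [ 0.02  -4.578 -8.561]
```

View pics/crop0.png

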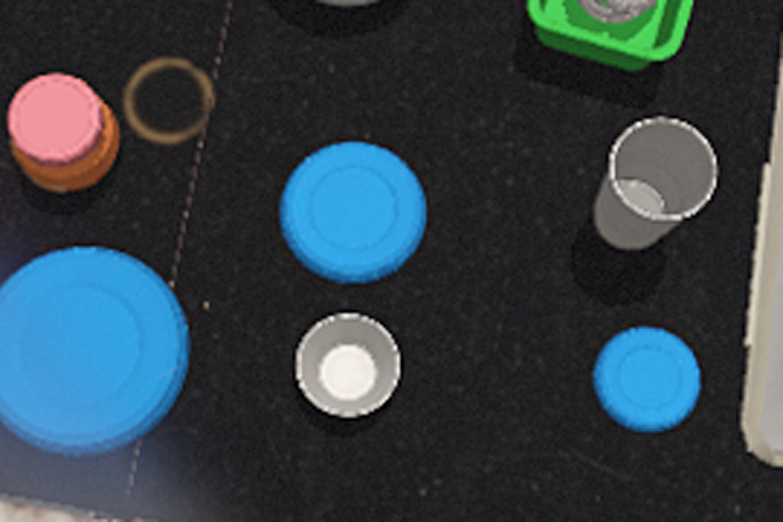

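The crop shows the medium lid (top-picture pixel (322,193)). Its measured radius is 54.7 mm, so it is the one meant, with the bowl in front of it. I'm moving above the gap on the bowl's +y side. The fingers will be partly open with the jaws along x, to cradle the rim.

>>> {"fn": "servo_tool", "kwargs": {"commands": [{"claw":30,"linear":[0,-15.13,-13.49],"spin":-64.3},{"claw":30,"linear":[0,-15.13,-13.49],"spin":-64.3},{"claw":30,"linear":[0,-15.13,-13.49],"spin":-64.3},{"claw":30,"linear":[0,-15.13,-13.49],"spin":-64.3},{"claw":30,"linear":[0,-15.13,-13.49],"spin":-64.3},{"claw":30,"linear":[0,-15.13,-13.49],"spin":-64.3},{"claw":30,"linear":[0,-15.13,-13.49],"spin":-64.3},{"claw":30,"linear":[0,-15.13,-13.49],"spin":-64.3},{"claw":30,"linear":[0,-15.13,-13.49],"spin":-64.3},{"claw":30,"linear":[0,-15.13,-13.49],"spin":-64.3},{"claw":30,"linear":[0,-15.13,-13.49],"spin":-64.3},{"claw":30,"linear":[0,-15.13,-13.49],"spin":-64.3},{"claw":30,"linear":[0,-15.13,-13.49],"spin":-64.3},{"claw":30,"linear":[0,-15.13,-13.49],"spin":-64.3},{"claw":30,"linear":[0,-15.13,-13.49],"spin":-64.3},{"claw":30,"linear":[0,-15.13,-13.49],"spin":-64.3},{"claw":30,"linear":[0,-15.13,-13.49],"spin":-64.3},{"claw":30,"linear":[0,-15.13,-13.49],"spin":-64.3},{"claw":30,"linear":[0,-15.13,-13.49],"spin":-64.3},{"claw":30,"linear":[0,-15.13,-13.49],"spin":-64.3}]}}

```text
time: 2.57
tcp_pos: [495.3, 220.0, 208.9]
ee_rot: [2.829, 1.569, 1.261]
force: [-0.4, 0.0, 0.1]
finger_gap: 0.352
```

```bash
cat >> h.py <<'E'
def wrist(name):
    s,R=pose(); p,d=bot.read_camera("wrist"); i=bot.camera_info("wrist")
    T=np.eye(4); T[:3,:3]=R; T[:3,3]=s["tcp_pos"]; T=T@i["tool_from_camera"]
    cv2.imwrite(f"pics/{name}.png",p[:,:,::-1]); np.savez(f"pics/{name}.npz",p=p,d=d,T=T)
    return s,R,p,d,i,T
E
python3 - <<'E'
from h import *
s,R,p,d,i,T=wrist("w1"); print(R.round(3)); C=cloud(i,d,T)
for t in ("lid","bowl"):
    for r in bot.outline_of("wrist",t)[:3]:
        m=r["region"].astype(np.uint8); c=max(cv2.findContours(m,0,1)[0],key=cv2.contourArea).reshape(-1,2)
        h={"bowl":34,"lid":13}[t]; P=C[m>0]; hi=P[(P[:,2]>h-6)&(P[:,2]<h+6)]
        print(t,round(r["score"],2),c.mean(0).round(),np.round(circ(onplane(i,c,h,T)),1),"x",np.percentile(hi[:,0],[1,99]).round(1),"y",np.percentile(hi[:,1],[1,99]).round(1),"zmax",np.percentile(P[:,2],95).round(1))
print("table z",np.median(C[(abs(C[:,:,2])<10)][:,2]))
E
```

```text
[[ 0.     1.     0.003]
 [ 0.001  0.003 -1.   ]
 [-1.     0.    -0.001]]
lid 0.8 [417. 249.] [611.2 169.8  53. ] x [563.6 660.8] y [119.9 217.8] zmax 14.9
lid 0.64 [297.  82.] [477.4 342.   74.7] x [406.5 548.9] y [270.9 412.5] zmax 21.4
lid 0.58 [334. 399.] [521.8 -39.2  27.6] x [491.3 555.9] y [-62.9 -28.8] zmax 10.1
bowl 0.59 [313. 273.] [493.4 151.   35.2] x [458.2 528.4] y [115.7 185.1] zmax 32.4
table z -0.9641903272633954
```

View pics/w1.png

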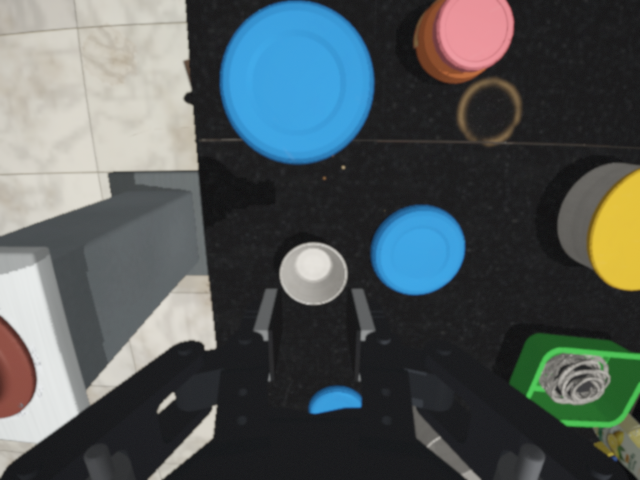

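The wrist view shows the bowl at pixel (313,273), world (493.5,150.5), and the lid at (417,249), world (612,169). The gap beside the bowl is free, so I'm descending there.

>>> {"fn": "servo_tool", "kwargs": {"commands": [{"claw":30,"linear":[1.0,-0.04,0],"spin":0},{"claw":30,"linear":[2.0,-0.04,0],"spin":0},{"claw":30,"linear":[3.0,-0.04,0],"spin":0},{"claw":30,"linear":[3.8,-0.04,0],"spin":0},{"claw":30,"linear":[4.4,-0.04,0],"spin":0},{"claw":30,"linear":[4.8,-0.04,0],"spin":0},{"claw":30,"linear":[5.0,-0.04,0],"spin":0},{"claw":30,"linear":[5.0,-0.04,0],"spin":0}]}}

```text
time: 3.38
tcp_pos: [491.4, 215.3, 6.6]
ee_rot: [-1.179, 1.566, -2.75]
force: [-0.1, 0.7, 0.2]
finger_gap: 0.354
```

>>> {"fn": "servo_tool", "kwargs": {"commands": [{"claw":30,"linear":[0,0,0.25],"spin":0},{"claw":30,"linear":[0,0,0.4],"spin":0},{"claw":30,"linear":[0,0,0.5],"spin":0},{"claw":30,"linear":[0,0,0.6],"spin":0},{"claw":30,"linear":[0,0,0.7],"spin":0},{"claw":30,"linear":[0,0,0.8],"spin":0},{"claw":30,"linear":[0,0,0.9],"spin":0},{"claw":30,"linear":[0,0,1.0],"spin":0},{"claw":30,"linear":[0,0,1.1],"spin":0},{"claw":30,"linear":[0,0,1.2],"spin":0}]}}

```text
time: 4.22
tcp_pos: [492.3, 167.4, 7.5]
ee_rot: [-1.264, 1.568, -2.834]
force: [1.1, 3.3, 5.8]
finger_gap: 0.351
```

```bash
python3 - <<'E'
from h import *
s,R,p,d,i,T=wrist("w2"); print(s["force"],s["tcp_pos"])
p,d=bot.read_camera("scene"); cv2.imwrite("pics/s2.png",cv2.resize(p[150:350,200:470,::-1],None,fx=2.9,fy=2.9))
E
```

```text
[1.12709269 3.32181412 5.84979408] [492.2532788  167.40506382   7.52144178]
```

View pics/w2.png

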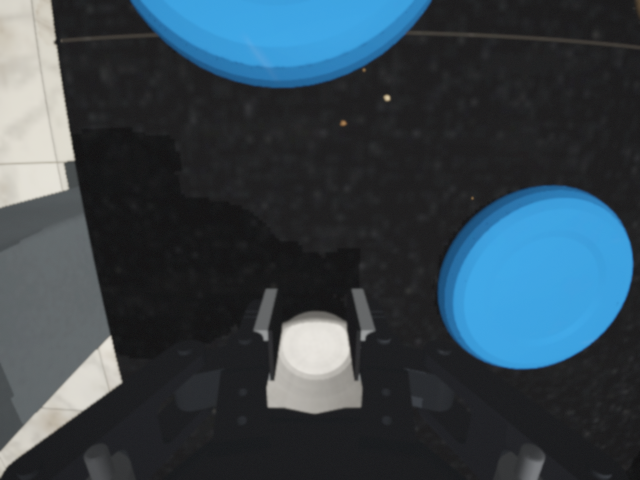

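View pics/s2.png

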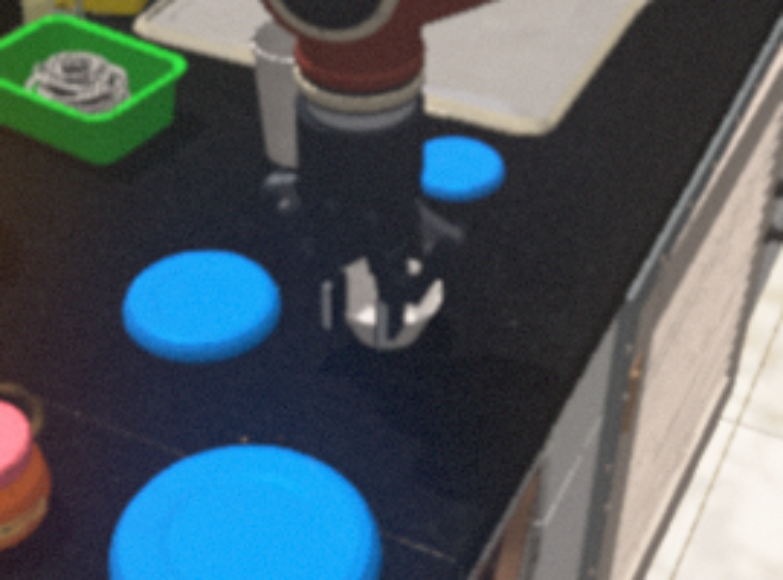

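```bash
python3 - <<'E'
from h import *
a=cv2.imread("pics/w2.png")[260:440,220:420]; a=cv2.resize(a,(800,600)[::1] if 0 else None,fx=3,fy=3,interpolation=cv2.INTER_CUBIC)
a=np.clip(a.astype(float)*1.6,0,255).astype(np.uint8); cv2.imwrite("pics/w2z.png",a)
p,d=bot.read_camera("scene"); c=p[230:290,295:370,::-1]; c=cv2.resize(c,None,fx=8,fy=8,interpolation=cv2.INTER_CUBIC)
cv2.imwrite("pics/s2z.png",np.clip(c.astype(float)*1.6,0,255).astype(np.uint8))
z=np.load("pics/w2.npz"); i=bot.camera_info("wrist"); C=cloud(i,z["d"],z["T"])
for v in range(300,416,8): print(v,[tuple(C[v,u].round(0).astype(int)) for u in (285,315,345)])
E
```

```text
300 [(np.int64(475), np.int64(155), np.int64(-1)), (np.int64(492), np.int64(154), np.int64(-2)), (np.int64(509), np.int64(155), np.int64(-1))]
308 [(np.int64(475), np.int64(150), np.int64(-1)), (np.int64(492), np.int64(149), np.int64(-2)), (np.int64(509), np.int64(150), np.int64(0))]
316 [(np.int64(475), np.int64(145), np.int64(-1)), (np.int64(492), np.int64(159), np.int64(24)), (np.int64(509), np.int64(144), np.int64(-2))]
324 [(np.int64(478), np.int64(160), np.int64(32)), (np.int64(492), np.int64(141), np.int64(2)), (np.int64(506), np.int64(160), np.int64(31))]
332 [(np.int64(475), np.int64(137), np.int64(4)), (np.int64(492), np.int64(136), np.int64(2)), (np.int64(509), np.int64(136), np.int64(2))]
340 [(np.int64(475), np.int64(131), np.int64(3)), (np.int64(492), np.int64(130), np.int64(2)), (np.int64(510), np.int64(131), np.int64(2))]
348 [(np.int64(475), np.int64(125), np.int64(2)), (np.int64(492), np.int64(125), np.int64(2)), (np.int64(510), np.int64(126), np.int64(3))]
356 [(np.int64(475), np.int64(120), np.int64(3)), (np.int64(492), np.int64(119), np.int64(2)), (np.int64(510),
[... 323 characters left out ...]
4(475), np.int64(110), np.int64(12)), (np.int64(492), np.int64(105), np.int64(6)), (np.int64(509), np.int64(110), np.int64(11))]
388 [(np.int64(475), np.int64(107), np.int64(15)), (np.int64(492), np.int64(103), np.int64(10)), (np.int64(509), np.int64(106), np.int64(14))]
396 [(np.int64(475), np.int64(105), np.int64(19)), (np.int64(492), np.int64(100), np.int64(14)), (np.int64(509), np.int64(105), np.int64(18))]
404 [(np.int64(476), np.int64(103), np.int64(23)), (np.int64(492), np.int64(99), np.int64(18)), (np.int64(509), np.int64(102), np.int64(21))]
412 [(np.int64(484), np.int64(177), np.int64(103)), (np.int64(492), np.int64(96), np.int64(21)), (np.int64(500), np.int64(177), np.int64(103))]
```

View pics/w2z.png

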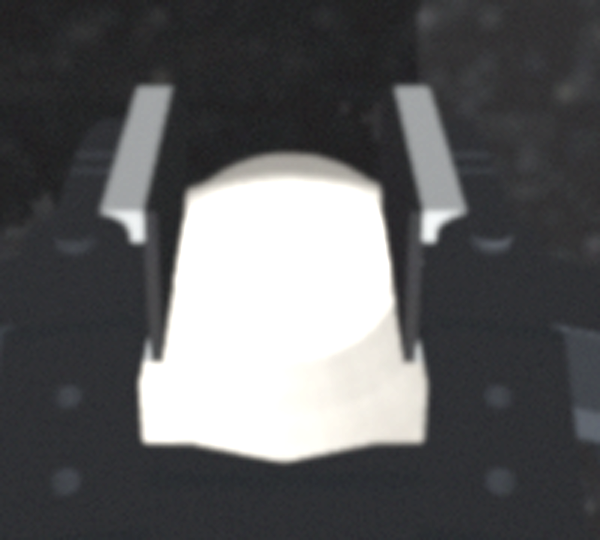

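View pics/s2z.png

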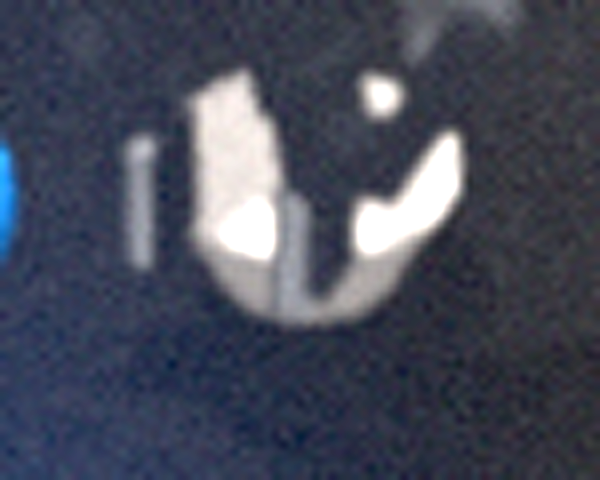

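The bowl's floor reads a level z≈2 and its centre is about 43 mm ahead of the TCP, as planned, so it is upright and cradled. I'm continuing the push.

>>> {"fn": "servo_tool", "kwargs": {"commands": [{"claw":30,"linear":[0,0.03,0.12],"spin":0},{"claw":30,"linear":[0,0.03,0.24],"spin":0},{"claw":30,"linear":[0,0.03,0.36],"spin":0},{"claw":30,"linear":[0,0.03,0.48],"spin":0},{"claw":30,"linear":[0,0.03,0.6],"spin":0},{"claw":30,"linear":[0,0.03,0.72],"spin":0},{"claw":30,"linear":[0,0.03,0.84],"spin":0},{"claw":30,"linear":[0,0.03,0.96],"spin":0},{"claw":30,"linear":[0,0.03,1.08],"spin":0},{"claw":30,"linear":[0,0.03,1.2],"spin":0},{"claw":30,"linear":[0,0.03,1.32],"spin":0},{"claw":30,"linear":[0,0.03,1.44],"spin":0},{"claw":30,"linear":[0,0.03,1.56],"spin":0},{"claw":30,"linear":[0,0.03,1.68],"spin":0},{"claw":30,"linear":[0,0.03,1.8],"spin":0},{"claw":30,"linear":[0,0.03,1.88],"spin":0},{"claw":30,"linear":[0,0.03,1.92],"spin":0},{"claw":30,"linear":[0,0.03,1.92],"spin":0}]}}

```text
time: 5.87
tcp_pos: [493.4, 89.7, 7.5]
ee_rot: [-1.083, 1.567, -2.654]
force: [0.4, 1.2, 4.4]
finger_gap: 0.354
```

>>> {"fn": "servo_tool", "kwargs": {"commands": [{"claw":30,"linear":[0,0,-0.3],"spin":0},{"claw":30,"linear":[0,0,-0.8],"spin":0},{"claw":30,"linear":[0,0,-1.0],"spin":0},{"claw":30,"linear":[-0.3,0,-1.0],"spin":0},{"claw":30,"linear":[-1,0,-1.0],"spin":0},{"claw":30,"linear":[-2,0,-1.0],"spin":0},{"claw":30,"linear":[-3,0,-1.0],"spin":0},{"claw":30,"linear":[-3.5,0,-1.0],"spin":0}]}}

```text
time: 6.53
tcp_pos: [495.8, 129.7, 153.2]
ee_rot: [1.087, 1.567, -0.484]
force: [0.6, 0.6, 0.3]
finger_gap: 0.35
```

```bash
cat > see.py <<'E'
from h import *
import sys
tag=sys.argv[1]
s,R,p,d,i,T=wrist("w"+tag); C=cloud(i,d,T); print(s["tcp_pos"].round(1),s["force"].round(1),"heading",np.degrees(np.arctan2(R[1,1],R[0,1])).round(1))
t_,dt=bot.read_camera("top"); cv2.imwrite(f"pics/t{tag}.png",t_[:,:,::-1]); it=bot.camera_info("top"); Ct=cloud(it,dt)
for cam,C_,inf,TT in (("wrist",C,i,T),("top",Ct,it,None)):
  for t in ("lid","bowl"):
    for r in bot.outline_of(cam,t)[:3]:
        m=r["region"].astype(np.uint8); c=max(cv2.findContours(m,0,1)[0],key=cv2.contourArea).reshape(-1,2)
        h={"bowl":34,"lid":13}[t]; P=C_[m>0]; hi=P[(P[:,2]>h-6)&(P[:,2]<h+6)]
        if len(hi)<20: continue
        print(cam,t,round(r["score"],2),c.mean(0).round(),np.round(circ(onplane(inf,c,h,TT)),1),"x",np.percentile(hi[:,0],[1,99]).round(1),"y",np.percentile(hi[:,1],[1,99]).round(1),"zmax",np.percentile(P[:,2],95).round(1))
E
python3 see.py 3
```

```text
[495.8 129.7 153.2] [0.6 0.6 0.3] heading -0.0
wrist lid 0.93 [442. 176.] [611.  168.2  52.6] x [563.7 660.7] y [119.3 217. ] zmax 14.9
wrist lid 0.92 [336. 383.] [519.1 -55.8  34. ] x [491.1 547.9] y [-93.1 -29.5] zmax 10.2
wrist lid 0.6 [291.  21.] [477.3 302.7  46.3] x [412.8 541.2] y [266.7 307.5] zmax 21.5
wrist bowl 0.91 [313. 307.] [494.7  50.5  34.4] x [465.7 525.1] y [13.5 84.9] zmax 32.4
top lid 0.73 [228. 240.] [478.2 339.6  76.1] x [405.1 550.9] y [267.3 412.3] zmax 22.7
top lid 0.61 [423. 250.] [526.5 -64.2  36.8] x [494.5 561.3] y [-99.2 -30.8] zmax 11.9
top bowl 0.64 [364. 247.] [508.4  61.9  21.1] x [493.3 532.8] y [46.6 83.2] zmax 32.5
```

View pics/w3.png

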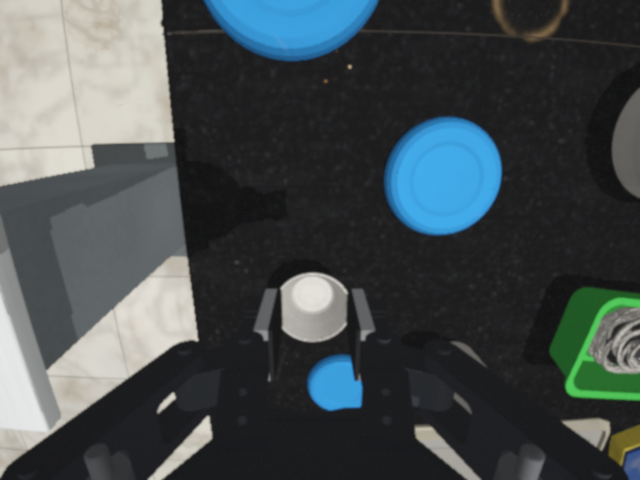

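View pics/t3.png

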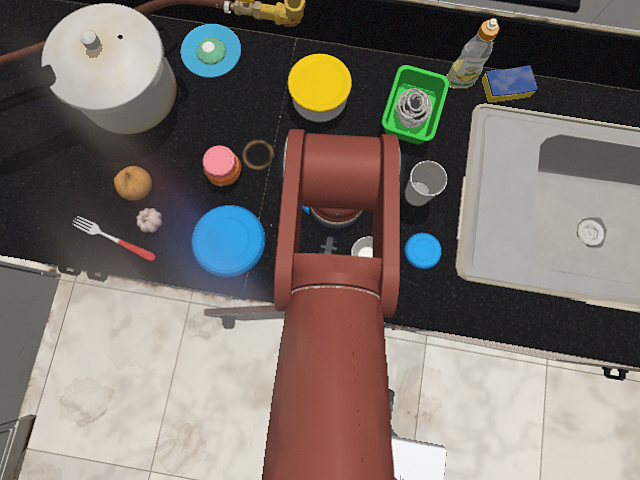

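Wrist view: the bowl is upright at world (495,50), pixel (313,307), and the lid is unmoved at (611.5,168.5), pixel (442,176). They are 118 mm apart sideways. Next I go behind the lid and turn the tool so the jaws lie along y and the camera sees the lid and the edge.

>>> {"fn": "servo_tool", "kwargs": {"commands": [{"claw":50,"linear":[0,1,-0.2],"spin":-7},{"claw":50,"linear":[0,2,-0.4],"spin":-14},{"claw":50,"linear":[0,3,-0.6],"spin":-21},{"claw":50,"linear":[0,4,-0.8],"spin":-28},{"claw":50,"linear":[0,4.98,-0.97],"spin":-35},{"claw":50,"linear":[0,4.98,-0.97],"spin":-42},{"claw":50,"linear":[0,4.98,-0.97],"spin":-49},{"claw":50,"linear":[0,4.98,-0.97],"spin":-56},{"claw":50,"linear":[0,4.98,-0.97],"spin":-63},{"claw":50,"linear":[0,4.98,-0.97],"spin":-70},{"claw":50,"linear":[0,4.98,-0.97],"spin":-77},{"claw":50,"linear":[0,4.98,-0.97],"spin":-84},{"claw":50,"linear":[0,4.98,-0.97],"spin":-90},{"claw":50,"linear":[0,4.98,-0.97],"spin":-90}]}}

```text
time: 8.0
tcp_pos: [690.2, 167.8, 141.1]
ee_rot: [-2.862, 1.559, -2.861]
force: [0.1, 0.7, 0.1]
finger_gap: 0.582
```

```bash
python3 see.py 4; python3 - <<'E'
from h import *
z=np.load("pics/w4.npz"); C=cloud(bot.camera_info("wrist"),z["d"],z["T"])
for y in range(60,300,30):
    m=(abs(C[:,:,1]-y)<5)&(abs(C[:,:,2])<6)
    if m.sum()>5: print("edge",y,np.percentile(C[m][:,0],[0,1,3]).round(1), np.median(C[m][:,2]).round(1))
print(cmd([690,168.5,3]))
E
```

```text
[690.2 167.8 141.1] [0.1 0.7 0.1] heading 90.1
wrist lid 0.9 [531.  23.] [513.9 340.2  49.4] x [507.2 552.8] y [276.7 403.3] zmax 21.4
wrist lid 0.81 [39. 36.] [531.7 -56.3  36. ] x [501.1 560.4] y [-94.3 -29.6] zmax 10.4
wrist lid 0.64 [313. 133.] [614.1 167.   52.1] x [564.9 662.8] y [118.  216.2] zmax 14.9
wrist bowl 0.78 [150.   7.] [515.8  50.1  18.4] x [514.8 530.1] y [22.4 75.4] zmax 32.9
top lid 0.89 [423. 250.] [526.5 -63.7  36.7] x [494.3 562.3] y [-98.9 -31.1] zmax 12.0
top lid 0.82 [228. 240.] [478.2 340.1  75.8] x [405.6 551.3] y [267.3 412.3] zmax 22.7
edge 60 [506.5 509.5 515.7] -1.0
edge 90 [506.5 508.8 512.9] -1.0
edge 120 [507.4 509.7 513.9] -1.0
edge 150 [507.8 509.4 512.6] -1.0
edge 180 [507.5 509.4 512. ] -0.9
edge 210 [507.4 509.2 512.3] -1.0
edge 240 [506.7 509.1 512.9] -0.9
edge 270 [506.1 508.6 512.1] -0.9
[ 3.514  0.019 -0.009]
```

View pics/w4.png

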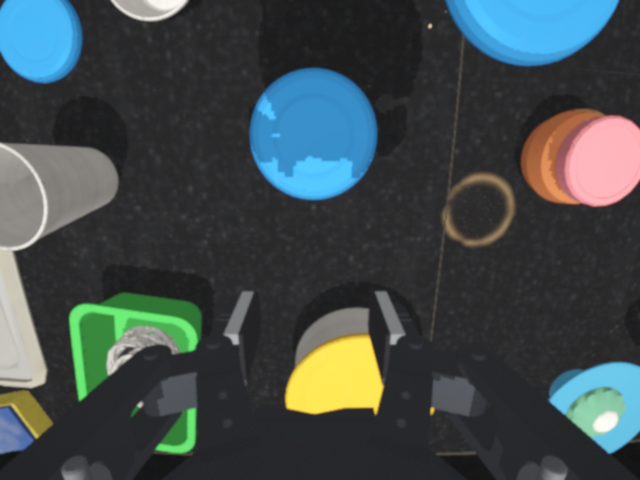

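Wrist view: the lid is at pixel (313,133), world about (613.5,167.5), centred between the fingers, and the yellow pot behind is clear. I'm descending behind the lid.

>>> {"fn": "servo_tool", "kwargs": {"commands": [{"claw":50,"linear":[0.8,0,0.2],"spin":0},{"claw":50,"linear":[1.6,0,0.2],"spin":0},{"claw":50,"linear":[2.4,0,0.2],"spin":0},{"claw":50,"linear":[3.0,0,0.2],"spin":0},{"claw":50,"linear":[3.3,0,0.2],"spin":0},{"claw":50,"linear":[3.4,0,0.2],"spin":0},{"claw":50,"linear":[3.4,0,0.2],"spin":0}]}}

```text
time: 8.88
tcp_pos: [698.0, 167.7, 6.9]
ee_rot: [-2.838, 1.562, -2.84]
force: [-0.1, 0.5, 0.6]
finger_gap: 0.583
```

```bash
python3 - <<'E'
from h import *
s,R=pose(); print(s["tcp_pos"],s["force"],R.round(3),s["q"].round(2))
E
```

```text
[697.98551232 167.70395716   6.8546448 ] [-0.1041319   0.45984908  0.64010384] [[-0.009  0.002  1.   ]
 [-0.003  1.    -0.002]
 [-1.    -0.003 -0.009]] [ 0.13  0.45  1.5  -0.    1.2  -1.44]
```

>>> {"fn": "servo_tool", "kwargs": {"commands": [{"claw":50,"linear":[0.09,0,0],"spin":0},{"claw":50,"linear":[0.09,0,-0.15],"spin":0},{"claw":50,"linear":[0.09,0,-0.3],"spin":0},{"claw":50,"linear":[0.09,0,-0.45],"spin":0},{"claw":50,"linear":[0.1,0,-0.6],"spin":0},{"claw":50,"linear":[0.1,0,-0.75],"spin":0},{"claw":50,"linear":[0.1,0,-0.9],"spin":0},{"claw":50,"linear":[0.1,0,-1.05],"spin":0},{"claw":50,"linear":[0.1,0,-1.2],"spin":0},{"claw":50,"linear":[0.1,0,-1.35],"spin":0},{"claw":50,"linear":[0.1,0,-1.5],"spin":0}]}}

```text
time: 9.8
tcp_pos: [637.3, 167.8, 3.3]
ee_rot: [-2.837, 1.562, -2.839]
force: [-0.8, -1.1, 0.1]
finger_gap: 0.581
```

```bash
python3 see.py 5
```

```text
[637.3 167.8   3.3] [-0.8 -1.1  0.1] heading 89.9
wrist lid 0.86 [601.  50.] [525.3 292.5  26.2] x [503.7 548.8] y [271.6 318. ] zmax 21.1
wrist lid 0.72 [38. 24.] [512.6  51.3  18.6] x [502.8 521.4] y [28.5 75.5] zmax 32.7
wrist lid 0.57 [311. 243.] [610.2 167.1  50.1] x [563.9 659.5] y [118.7 215.1] zmax 14.7
wrist bowl 0.95 [39. 24.] [519.   67.3  16.1] x [510.5 529.9] y [45.8 81.3] zmax 32.7
top lid 0.87 [228. 241.] [478.  339.9  75.4] x [405.5 549.7] y [267.  412.1] zmax 22.8
top lid 0.81 [423. 250.] [525.6 -63.5  36.3] x [493.6 561. ] y [-98.9 -31.4] zmax 12.1
top bowl 0.72 [376. 253.] [499.2  36.2  26.8] x [463.7 531.7] y [13. 55.] zmax 33.2
```

View pics/w5.png

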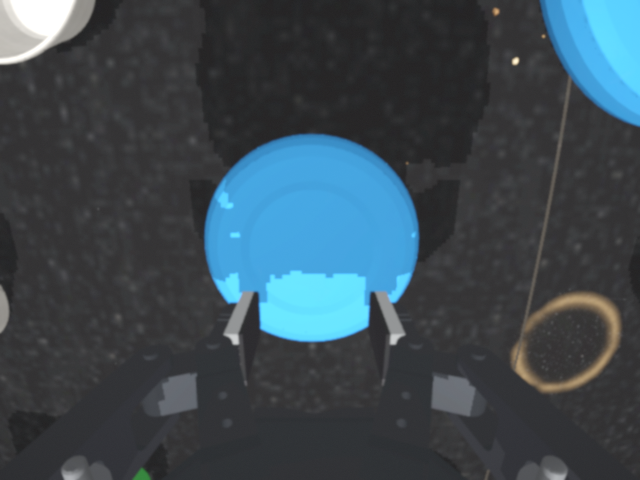

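The lid is still at world x≈611.7 while the TCP has advanced to x=637 with almost no force. The half-open fingertips stand farther back than expected and have slid over the rim. I'll check the finger height in the depth image.

```bash
python3 - <<'E'
from h import *
z=np.load("pics/w5.npz"); C=cloud(bot.camera_info("wrist"),z["d"],z["T"])
for v in range(286,345,6): print(v,[C[v,u].round(0).astype(int).tolist() for u in (236,244,252,314,376,384,392)])
E
```

```text
286 [[632, 129, 13], [632, 133, 14], [632, 137, 14], [633, 168, 12], [632, 199, 14], [632, 203, 14], [632, 207, 14]]
292 [[635, 129, 15], [626, 138, 32], [626, 141, 33], [636, 168, 12], [625, 195, 34], [626, 199, 33], [635, 207, 15]]
298 [[638, 129, 15], [626, 139, 39], [626, 142, 38], [639, 168, 12], [625, 194, 40], [626, 198, 38], [639, 208, 13]]
304 [[630, 134, 36], [626, 140, 44], [626, 143, 44], [643, 168, 12], [626, 194, 43], [626, 197, 43], [630, 202, 36]]
310 [[626, 138, 49], [626, 141, 49], [628, 143, 45], [645, 168, 14], [627, 193, 46], [627, 196, 48], [626, 199, 49]]
316 [[626, 139, 53], [626, 142, 53], [630, 143, 47], [649, 168, 14], [630, 193, 46], [627, 195, 53], [626, 198, 53]]
322 [[627, 139, 57], [626, 142, 57], [632, 143, 47], [652, 168, 14], [632, 193, 47], [626, 194, 57], [626, 197, 57]]
328 [[626, 141, 62], [626, 143, 61], [635, 143, 47], [656, 168, 13], [635, 193, 47], [626, 193, 61], [627, 196, 61]]
334 [[626, 141, 65], [629, 143, 62], [637, 143, 48], [659, 168, 15], [637, 193, 49], [628, 193, 62], [626, 195, 65]]
340 [[628, 141, 66], [630, 143, 63], [639, 143, 50], [663, 168, 13], [639, 193, 49], [631, 194, 62], [629, 196, 65]]
```

>>> {"fn": "servo_tool", "kwargs": {"commands": [{"claw":50,"linear":[-0.5,0,0],"spin":0},{"claw":50,"linear":[-1.3,0,0],"spin":0},{"claw":50,"linear":[-1.5,0,0.8],"spin":0},{"claw":0,"linear":[-1.5,0,1.6],"spin":0},{"claw":0,"linear":[-1.5,0,1.6],"spin":0},{"claw":0,"linear":[-1.5,0,1.6],"spin":0},{"claw":0,"linear":[-1.5,0,1.6],"spin":0},{"claw":0,"linear":[-1.5,0,1.6],"spin":0},{"claw":0,"linear":[-1.5,0,1.6],"spin":0},{"claw":0,"linear":[-1.5,0,1.6],"spin":0}]}}

```text
time: 10.93
tcp_pos: [702.0, 167.9, 62.8]
ee_rot: [-2.835, 1.562, -2.837]
force: [0.1, 0.8, 0.1]
finger_gap: 0.003
```

```bash
python3 see.py 6;  python3 - <<'E'
from h import *
z=np.load("pics/w6.npz"); C=cloud(bot.camera_info("wrist"),z["d"],z["T"])
print(bot.sense()["tcp_pos"],bot.sense()["finger_gap"])
for v in range(256,320,4): print(v,[C[v,u].round(0).astype(int).tolist() for u in (296,304,310,314,318,324,330)])
E
```

```text
[702.  167.9  62.8] [0.1 0.8 0.1] heading 89.9
wrist lid 0.9 [311. 112.] [614.7 166.9  51.6] x [565.7 662.5] y [118.4 215.5] zmax 14.8
wrist lid 0.9 [593.   9.] [541.5 332.2  22.5] x [545.4 553.6] y [310.8 364.2] zmax 18.9
top lid 0.86 [228. 240.] [478.1 339.8  75.5] x [405.4 548.9] y [267.2 412.2] zmax 22.8
top lid 0.72 [423. 250.] [525.8 -63.1  37. ] x [493.3 562.2] y [-99.5 -30.9] zmax 11.9
top bowl 0.64 [385. 254.] [499.9  20.    8.9] x [488.5 513.8] y [13.  20.8] zmax 34.5
[702.72057632 167.87188333  63.13805692] 0.0013381188861335124
256 [[708, 155, -1], [708, 161, -1], [708, 165, -1], [708, 168, -1], [708, 171, -1], [708, 175, -2], [708, 180, -1]]
260 [[711, 155, -2], [711, 161, -1], [711, 165, -1], [711, 168, -2], [711, 171, -1], [711, 175, -1], [711, 180, 0]]
264 [[714, 155, 0], [714, 161, -2], [714, 165, -2], [714, 168, -1], [714, 171, 0], [714, 175, 0], [714, 180, -1]]
268 [[717, 155, -1], [717, 161, -1], [717, 165, -1], [718, 168, -2], [717, 171, -1], [717, 175, -1], [717, 180, -1]]
272 [[720, 155, -2], [720, 161, -1], [720, 165, 0], [720, 168, -1], [720, 171, -1], [720, 
[... 633 characters left out ...]
4, 96], [691, 167, 95], [691, 168, 96], [691, 170, 96], [691, 173, 96], [740, 180, -2]]
300 [[695, 160, 91], [691, 164, 100], [690, 167, 101], [690, 168, 100], [691, 170, 99], [691, 173, 99], [695, 175, 92]]
304 [[695, 161, 95], [691, 164, 103], [691, 167, 102], [691, 168, 103], [691, 170, 103], [691, 173, 102], [695, 175, 96]]
308 [[695, 161, 99], [691, 164, 106], [691, 167, 106], [691, 168, 106], [691, 170, 106], [690, 172, 107], [691, 175, 107]]
312 [[694, 161, 103], [690, 165, 110], [691, 167, 110], [691, 168, 109], [691, 170, 110], [691, 172, 109], [691, 175, 109]]
316 [[695, 161, 105], [691, 165, 113], [691, 167, 113], [691, 168, 112], [691, 170, 112], [691, 172, 112], [691, 175, 112]]
```

View pics/w6.png

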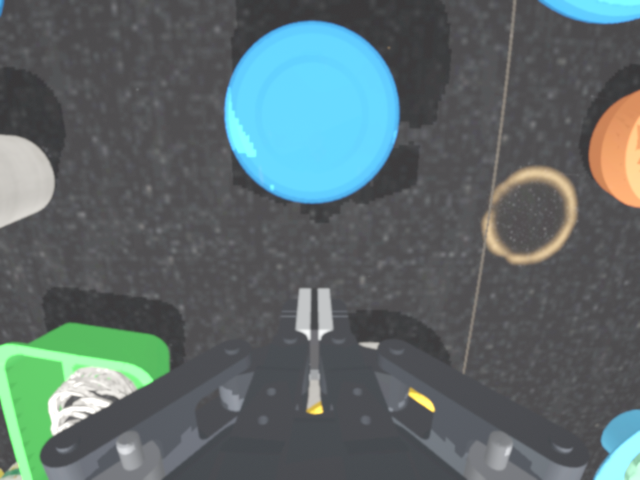

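Even shut, the visible tips stand at z≈86 while the TCP reads 63, so the physical tips are about 23 mm above the reported TCP. I'm descending behind the lid in guarded steps, watching the force.

>>> {"fn": "servo_tool", "kwargs": {"commands": [{"claw":50,"linear":[0.7,0,0],"spin":0},{"claw":50,"linear":[1.2,0,0],"spin":0},{"claw":50,"linear":[1.45,0,0],"spin":0},{"claw":50,"linear":[1.5,0,0],"spin":0},{"claw":50,"linear":[1.55,0,0],"spin":0},{"claw":50,"linear":[1.55,0,0],"spin":0}]}}

```text
time: 11.73
tcp_pos: [702.9, 167.8, 1.9]
ee_rot: [-2.789, 1.563, -2.791]
force: [-0.3, -0.3, -0.6]
finger_gap: 0.583
```

>>> {"fn": "servo_tool", "kwargs": {"commands": [{"claw":50,"linear":[0.05,0,0],"spin":0},{"claw":50,"linear":[0.1,0,0],"spin":0},{"claw":50,"linear":[0.1,0,0],"spin":0}]}}

```text
time: 11.98
tcp_pos: [703.4, 167.9, -1.3]
ee_rot: [-2.742, 1.565, -2.744]
force: [-0.1, -0.3, -0.6]
finger_gap: 0.583
```

>>> {"fn": "servo_tool", "kwargs": {"commands": [{"claw":50,"linear":[0.06,0,0],"spin":0},{"claw":50,"linear":[0.12,0,0],"spin":0},{"claw":50,"linear":[0.12,0,0],"spin":0}]}}

```text
time: 12.23
tcp_pos: [703.0, 167.8, -6.6]
ee_rot: [-2.772, 1.564, -2.774]
force: [-0.0, -0.7, -0.3]
finger_gap: 0.587
```

>>> {"fn": "servo_tool", "kwargs": {"commands": [{"claw":50,"linear":[0.05,0,0],"spin":0},{"claw":50,"linear":[0.1,0,0],"spin":0},{"claw":50,"linear":[0.1,0,0],"spin":0}]}}

```text
time: 12.48
tcp_pos: [702.5, 167.7, -11.4]
ee_rot: [-2.808, 1.563, -2.81]
force: [0.7, -0.4, 0.2]
finger_gap: 0.587
```

```bash
python3 - <<'E'
from h import *
s,R,p,d,i,T=wrist("w7"); C=cloud(i,d,T); print(s["tcp_pos"],s["force"])
for v in range(276,312,4): print(v,[C[v,u].round(0).astype(int).tolist() for u in (228,236,240,244,248,252)])
E
```

```text
[702.48462347 167.67716658 -11.41076024] [ 0.72030995 -0.42244153  0.18497021]
276 [[692, 126, -1], [692, 130, -1], [692, 132, -1], [692, 134, -2], [691, 136, 0], [692, 138, -1]]
280 [[694, 126, -1], [625, 169, 153], [694, 132, -1], [694, 134, -1], [694, 136, 0], [694, 138, -1]]
284 [[696, 125, -2], [696, 129, -1], [696, 131, -1], [696, 133, -2], [696, 135, -2], [696, 137, -1]]
288 [[698, 125, -1], [698, 129, -1], [699, 131, -2], [698, 133, -1], [698, 135, -1], [698, 137, -1]]
292 [[700, 125, 0], [701, 129, -2], [701, 131, -1], [691, 137, 17], [691, 139, 19], [691, 141, 18]]
296 [[703, 125, -1], [702, 129, 0], [703, 131, -1], [692, 138, 21], [690, 140, 23], [691, 142, 22]]
300 [[705, 125, -1], [705, 129, -1], [691, 137, 25], [691, 139, 26], [691, 141, 25], [691, 143, 26]]
304 [[695, 131, 21], [695, 135, 22], [691, 138, 28], [691, 140, 28], [691, 141, 29], [691, 143, 29]]
308 [[695, 132, 25], [691, 137, 32], [691, 139, 33], [691, 140, 32], [692, 142, 31], [692, 143, 30]]
```

View pics/w7.png

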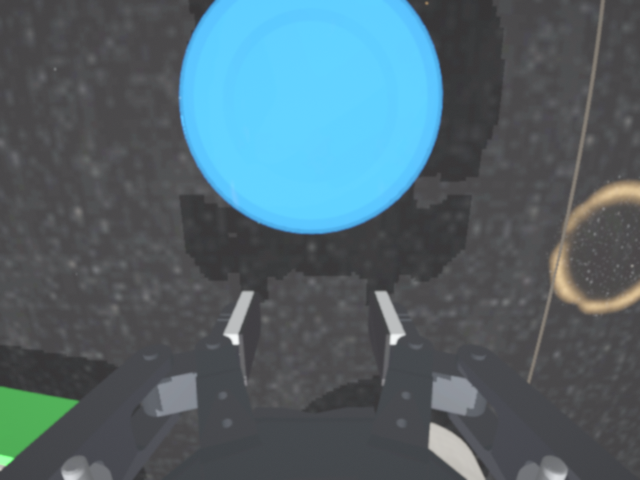

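>>> {"fn": "servo_tool", "kwargs": {"commands": [{"claw":50,"linear":[0.06,0,0],"spin":0},{"claw":50,"linear":[0.12,0,0],"spin":0},{"claw":50,"linear":[0.12,0,0],"spin":0}]}}

```text
time: 12.78
tcp_pos: [702.0, 167.6, -16.8]
ee_rot: [-2.828, 1.562, -2.83]
force: [-1.3, 0.0, -0.4]
finger_gap: 0.587
```

>>> {"fn": "servo_tool", "kwargs": {"commands": [{"claw":50,"linear":[0.05,0,0],"spin":0},{"claw":50,"linear":[0.1,0,0],"spin":0},{"claw":50,"linear":[0.1,0,0],"spin":0}]}}

```text
time: 13.03
tcp_pos: [701.5, 167.5, -21.5]
ee_rot: [-2.845, 1.561, -2.847]
force: [0.6, -0.5, -1.1]
finger_gap: 0.586
```

```bash
python3 - <<'E'
from h import *
s,R,p,d,i,T=wrist("w8"); C=cloud(i,d,T); print(s["tcp_pos"],s["force"],R.round(3))
for v in range(284,304,4): print(v,[C[v,u].round(0).astype(int).tolist() for u in (236,240,244,248,252)])
E
```

```text
[701.53647897 167.54848805 -21.52248237] [ 0.59488437 -0.48160719 -1.10878386] [[-0.009  0.002  1.   ]
 [-0.003  1.    -0.002]
 [-1.    -0.003 -0.009]]
284 [[690, 132, -1], [691, 134, -1], [690, 136, -1], [690, 138, 0], [690, 139, -1]]
288 [[692, 132, -1], [693, 134, -1], [692, 136, 0], [692, 137, -1], [692, 139, -1]]
292 [[694, 132, -1], [694, 134, -1], [690, 137, 8], [690, 139, 8], [690, 141, 9]]
296 [[697, 131, -1], [697, 133, -1], [690, 138, 12], [690, 140, 12], [690, 142, 11]]
300 [[699, 131, -2], [691, 137, 15], [690, 139, 16], [691, 140, 14], [690, 142, 15]]
```

Tip is now at z≈6, no contact. Pushing a first stretch to check.

>>> {"fn": "servo_tool", "kwargs": {"commands": [{"claw":50,"linear":[0,0,-0.2],"spin":0},{"claw":50,"linear":[0,0,-0.4],"spin":0},{"claw":50,"linear":[0.0,0,-0.55],"spin":0},{"claw":50,"linear":[0.0,0,-0.68],"spin":0},{"claw":50,"linear":[0.0,0,-0.8],"spin":0},{"claw":50,"linear":[0.01,0,-0.92],"spin":0},{"claw":50,"linear":[0.01,0,-1.04],"spin":0},{"claw":50,"linear":[0.01,0,-1.16],"spin":0},{"claw":50,"linear":[0.01,0,-1.28],"spin":0},{"claw":50,"linear":[0.01,0,-1.4],"spin":0},{"claw":50,"linear":[0.01,0,-1.5],"spin":0}]}}

```text
time: 14.0
tcp_pos: [641.2, 167.7, -21.1]
ee_rot: [-2.841, 1.561, -2.843]
force: [0.6, -0.5, 0.5]
finger_gap: 0.587
```

```bash
python3 see.py 9 | grep -v top
```

```text
[641.2 167.7 -21.1] [ 0.6 -0.5  0.5] heading 89.9
wrist lid 0.84 [621.  34.] [527.7 279.9  13.3] x [513.8 536.3] y [275.8 294.3] zmax 15.5
wrist lid 0.73 [314. 178.] [585.1 168.3  51. ] x [536.6 631.9] y [120.7 216. ] zmax 14.8
wrist bowl 0.72 [18.  8.] [524.4  79.    5.5] x [519.6 523.5] y [68.4 73.2] zmax 31.7
```

View pics/w9.png

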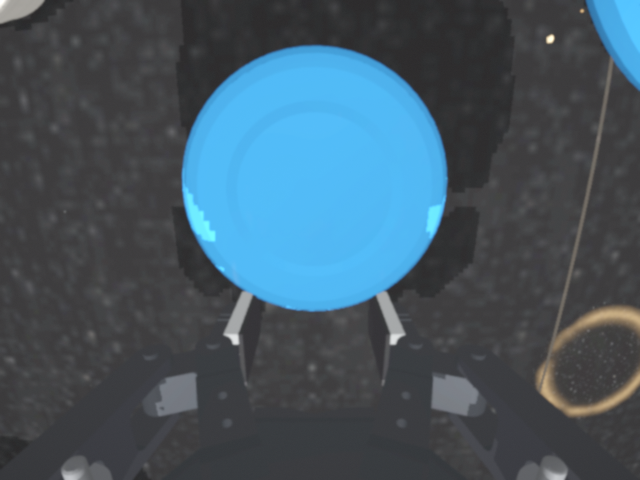

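The lid is now at x≈584.5, 57 mm ahead of the TCP and centred, pixel (314,178). I'm continuing.

>>> {"fn": "servo_tool", "kwargs": {"commands": [{"claw":50,"linear":[0,0,-0.14],"spin":0},{"claw":50,"linear":[0,0,-0.3],"spin":0},{"claw":50,"linear":[0,0,-0.48],"spin":0},{"claw":50,"linear":[0,0,-0.66],"spin":0},{"claw":50,"linear":[0.01,0,-0.84],"spin":0},{"claw":50,"linear":[0.01,0,-1.02],"spin":0},{"claw":50,"linear":[0.01,0,-1.2],"spin":0},{"claw":50,"linear":[0.01,0,-1.38],"spin":0},{"claw":50,"linear":[0.01,0,-1.56],"spin":0},{"claw":50,"linear":[0.02,0,-1.74],"spin":0},{"claw":50,"linear":[0.02,0,-1.92],"spin":0},{"claw":50,"linear":[0.02,0,-2.1],"spin":0},{"claw":50,"linear":[0.02,0,-2.28],"spin":0},{"claw":50,"linear":[0.02,0,-2.46],"spin":0},{"claw":50,"linear":[0.02,0,-2.64],"spin":0},{"claw":50,"linear":[0.03,0,-2.82],"spin":0},{"claw":50,"linear":[0.03,0,-3.0],"spin":0},{"claw":50,"linear":[0.03,0,-3.18],"spin":0},{"claw":50,"linear":[0.03,0,-3.32],"spin":0},{"claw":50,"linear":[0.03,0,-3.4],"spin":0}]}}

```text
time: 15.97
tcp_pos: [504.9, 167.9, -21.2]
ee_rot: [-2.846, 1.561, -2.847]
force: [-0.0, 0.0, 0.5]
finger_gap: 0.584
```

```bash
cat > edge.py <<'E'
from h import *
import sys
z=np.load(sys.argv[1]); C=cloud(bot.camera_info("wrist"),z["d"],z["T"])
for y in range(70,290,20):
    m=(abs(C[:,:,1]-y)<4)&(abs(C[:,:,2])<6)
    if m.sum()>5: print("edge",y,np.percentile(C[m][:,0],[0,1,3]).round(1), np.median(C[m][:,2]).round(1))
E
python3 see.py 10; python3 edge.py pics/w10.npz
```

```text
[504.9 167.9 -21.2] [-0.   0.   0.5] heading 89.9
wrist lid 0.88 [314. 178.] [448.8 168.6  50.9] x [400.3 495.6] y [121.  216.3] zmax 14.8
wrist lid 0.68 [599. 253.] [482.  302.5  50. ] x [419.  541.5] y [266.3 315.7] zmax 21.1
wrist bowl 0.6 [ 43. 309.] [493.6  64.   30.9] x [458.9 528.7] y [32.6 85.1] zmax 32.3
top lid 0.65 [228. 241.] [477.8 340.1  75.3] x [405.3 549.9] y [267.3 412.2] zmax 22.8
top lid 0.57 [423. 250.] [526.2 -63.5  37.1] x [494.1 561.9] y [-99.2 -30.6] zmax 12.1
top bowl 0.68 [369. 253.] [496.2  47.5  33.9] x [461.1 531.5] y [14.8 78.6] zmax 32.1
edge 70 [373.6 375.5 377.9] -1.0
edge 90 [375.3 377.  379.3] -1.0
edge 110 [376.4 378.  380. ] -1.0
edge 130 [377.4 378.  378.7] -1.0
edge 150 [377.8 378.6 379.6] -1.0
edge 170 [378.1 378.8 379.6] -1.0
edge 190 [377.9 378.7 379.8] -1.0
edge 210 [377.6 378.3 379.1] -0.9
edge 230 [377.  378.3 380.6] -0.9
edge 250 [375.7 377.3 379.7] -0.9
edge 270 [374.3 375.8 378.1] -0.8
```

View pics/w10.png

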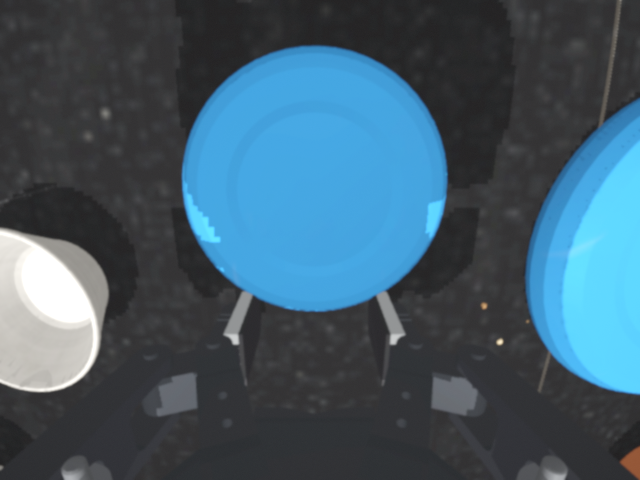

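>>> {"fn": "servo_tool", "kwargs": {"commands": [{"claw":50,"linear":[0,0,-0.12],"spin":0},{"claw":50,"linear":[0,0,-0.26],"spin":0},{"claw":50,"linear":[0,0,-0.4],"spin":0},{"claw":50,"linear":[0,0,-0.54],"spin":0},{"claw":50,"linear":[0.01,0,-0.68],"spin":0},{"claw":50,"linear":[0.01,0,-0.82],"spin":0},{"claw":50,"linear":[0.01,0,-0.94],"spin":0},{"claw":50,"linear":[0.01,0,-1.02],"spin":0},{"claw":50,"linear":[0.01,0,-1.08],"spin":0},{"claw":50,"linear":[0.01,0,-1.1],"spin":0},{"claw":50,"linear":[0.01,0,-1.1],"spin":0}]}}

```text
time: 17.18
tcp_pos: [461.5, 168.0, -21.3]
ee_rot: [-2.855, 1.561, -2.857]
force: [-0.8, -0.1, 0.5]
finger_gap: 0.585
```

```bash
python3 see.py 11;python3 edge.py pics/w11.npz
```

```text
[461.5 168.  -21.3] [-0.8 -0.1  0.5] heading 89.9
wrist lid 0.86 [596. 326.] [478.3 311.3  55.6] x [412.3 519.1] y [266.5 331.7] zmax 21.0
wrist bowl 0.76 [ 45. 376.] [485.5  59.1  32.5] x [457.4 522.5] y [20.3 81.3] zmax 32.1
top lid 0.72 [228. 241.] [477.8 342.1  74.9] x [405.  551.2] y [271.3 412.5] zmax 22.7
top lid 0.59 [303. 271.] [444.8 174.8  25.9] x [429.7 451.7] y [133.8 213.2] zmax 16.3
top lid 0.57 [423. 250.] [526.7 -63.7  37.8] x [493.9 562. ] y [-99.1 -31.3] zmax 11.9
top bowl 0.83 [369. 254.] [494.6  47.8  35.9] x [461.1 531.5] y [13.1 83. ] zmax 32.9
edge 70 [366.5 367.7 369.8] -1.0
edge 90 [366.6 367.8 369.9] -1.0
edge 110 [366.2 367.4 369.1] -1.0
edge 130 [366.3 366.6 367.4] -1.0
edge 150 [354.  460.3 461.9] -0.9
edge 170 [352.3 464.  465.2] -0.9
edge 190 [355.3 458.6 460.6] -0.9
edge 210 [366.6 366.8 367.2] -1.0
edge 230 [366.5 367.7 369.7] -0.9
edge 250 [366.6 368.1 370.3] -0.9
edge 270 [366.2 367.6 369.6] -0.8
```

View pics/w11.png

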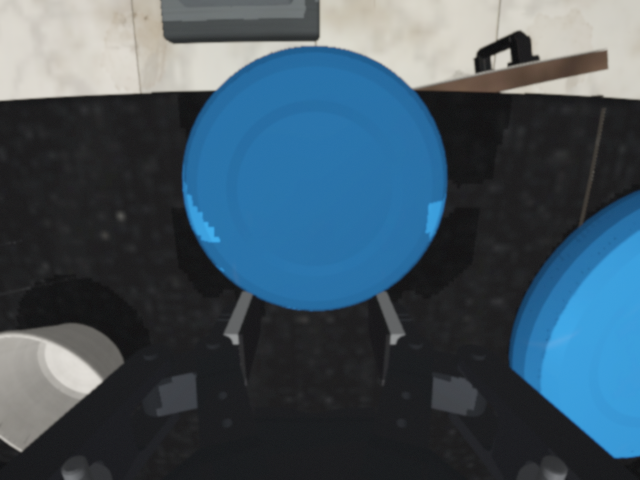

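```bash
cat > lidfit.py <<'E'
from h import *
import sys
z=np.load(sys.argv[1]); p,d,T=z["p"],z["d"],z["T"]; i=bot.camera_info("wrist"); C=cloud(i,d,T)
m=cv2.inRange(cv2.cvtColor(p,cv2.COLOR_RGB2HSV),(96,100,50),(118,255,255)); m[350:]=0; m[:,470:]=0; m[:,:150]=0
c=max(cv2.findContours(m,0,1)[0],key=cv2.contourArea).reshape(-1,2); h=cv2.convexHull(c).reshape(-1,2)
cols=c[:,0]; 
for zz in (4,8,12): 
    P=onplane(i,h,zz,T); print("z",zz,np.round(circ(P),1),"x",P[:,0].min().round(1),P[:,0].max().round(1),"y",P[:,1].min().round(1),P[:,1].max().round(1))
mm=np.zeros_like(m); cv2.drawContours(mm,[c],-1,1,-1); Q=C[mm>0]
for a,b in ((2,6),(6,10),(10,14),(14,18)):
    q=Q[(Q[:,2]>a)&(Q[:,2]<b)]
    if len(q)>20: print("depth z",a,b,len(q),"x",np.percentile(q[:,0],[.5,99.5]).round(1),"y",np.percentile(q[:,1],[.5,99.5]).round(1))
q=Q[Q[:,2]>11]; A=np.c_[q[:,:2],np.ones(len(q))]; print("plane",np.linalg.lstsq(A,q[:,2],rcond=None)[0].round(4))
E
python3 lidfit.py pics/w11.npz
```

```text
z 4 [407.2 168.7  54.9] x 352.8 461.8 y 113.5 223.8
z 8 [406.6 168.7  53.3] x 353.7 459.6 y 115.0 222.2
z 12 [405.9 168.7  51.7] x 354.6 457.4 y 116.6 220.6
depth z 6 10 1049 x [353.8 458.8] y [116.1 221.3]
depth z 10 14 41705 x [356.4 454.1] y [119.9 217.5]
depth z 14 18 11778 x [359.6 451.7] y [122.8 214.3]
plane [-1.67000e-02  8.00000e-04  2.03033e+01]
```

The edge is at x≈366.5 and the lid's centre about 406, so the overhang is about 15 mm. I'm pushing 20 mm more.

>>> {"fn": "servo_tool", "kwargs": {"commands": [{"claw":50,"linear":[0,0,-0.08],"spin":0},{"claw":50,"linear":[0,0,-0.17],"spin":0},{"claw":50,"linear":[0,0,-0.26],"spin":0},{"claw":50,"linear":[0,0,-0.35],"spin":0},{"claw":50,"linear":[0,0,-0.42],"spin":0},{"claw":50,"linear":[0,0,-0.47],"spin":0},{"claw":50,"linear":[0,0,-0.5],"spin":0},{"claw":50,"linear":[0,0,-0.5],"spin":0}]}}

```text
time: 18.15
tcp_pos: [441.2, 168.0, -21.3]
ee_rot: [-2.86, 1.56, -2.863]
force: [-0.6, -1.1, -1.3]
finger_gap: 0.586
```

```bash
python3 see.py 12|head -1;python3 edge.py pics/w12.npz; python3 lidfit.py pics/w12.npz
```

```text
[441.2 168.  -21.3] [-0.6 -1.1 -1.3] heading 89.9
edge 70 [366.3 367.1 368.9] -1.1
edge 90 [366.4 367.3 368.9] -1.1
edge 110 [366.4 366.9 368.5] -1.0
edge 130 [344.3 346.1 425.7] -1.0
edge 150 [332.8 439.7 441.4] -1.0
edge 170 [331.5 443.1 444.6] -0.9
edge 190 [334.6 437.7 440.1] -0.9
edge 210 [348.7 422.  423.6] -0.9
edge 230 [366.4 367.2 368.8] -1.0
edge 250 [366.4 367.2 368.9] -1.0
edge 270 [366.3 367.2 368.9] -0.8
z 4 [386.8 168.7  54.8] x 331.5 441.5 y 113.6 223.7
z 8 [386.1 168.7  53.2] x 332.4 439.3 y 115.1 222.1
z 12 [385.5 168.7  51.7] x 333.3 437.1 y 116.7 220.5
depth z 2 6 29 x [331.5 435.5] y [145.  193.5]
depth z 6 10 938 x [332.9 437.9] y [116.1 221.3]
depth z 10 14 42229 x [336.  433.5] y [120.  217.5]
depth z 14 18 11293 x [339.4 431.2] y [123.1 214.5]
plane [-1.69000e-02  7.00000e-04  2.00378e+01]
```

View pics/w12.png

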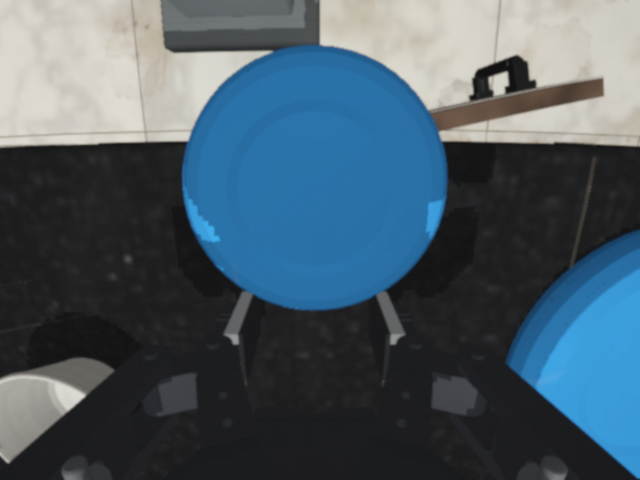

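The lid's front is at x≈331.4 and the edge at 366.4, so the overhang is about 35 mm. I'm backing straight off, then up and away, and checking with all cameras.

>>> {"fn": "servo_tool", "kwargs": {"commands": [{"claw":50,"linear":[0,0,0.2],"spin":0},{"claw":50,"linear":[0,0,0.6],"spin":0},{"claw":50,"linear":[0,0,1.0],"spin":0},{"claw":50,"linear":[-0.4,0,1.2],"spin":0},{"claw":50,"linear":[-1.2,0,1.2],"spin":0},{"claw":50,"linear":[-2.2,0,1.2],"spin":0},{"claw":50,"linear":[-3.2,0,1.2],"spin":0},{"claw":50,"linear":[-4.2,0,1.2],"spin":0},{"claw":50,"linear":[-5.2,0,1.2],"spin":0},{"claw":50,"linear":[-6.0,0,1.2],"spin":0},{"claw":50,"linear":[-6.4,0,1.2],"spin":0}]}}

```text
time: 19.37
tcp_pos: [495.0, 169.0, 240.5]
ee_rot: [-2.408, 1.569, -2.411]
force: [0.5, 0.7, 0.1]
finger_gap: 0.586
```

>>> {"fn": "servo_tool", "kwargs": {"commands": [{"claw":50,"linear":[0,-1,0],"spin":0},{"claw":50,"linear":[0,-2,0],"spin":0},{"claw":50,"linear":[0,-3,0],"spin":0},{"claw":50,"linear":[0,-4,0],"spin":0},{"claw":50,"linear":[0,-5,0],"spin":0},{"claw":50,"linear":[0,-6,0],"spin":0},{"claw":50,"linear":[0,-7,0],"spin":0},{"claw":50,"linear":[0,-8,0],"spin":0},{"claw":50,"linear":[0,-9,0],"spin":0},{"claw":50,"linear":[0,-10,0],"spin":0},{"claw":50,"linear":[0,-11,0],"spin":0},{"claw":50,"linear":[0,-12,0],"spin":0},{"claw":50,"linear":[0,-12,0],"spin":0}]}}

```text
time: 20.45
tcp_pos: [493.1, -317.6, 240.6]
ee_rot: [-2.131, 1.566, -2.14]
force: [0.1, 0.6, -1.1]
finger_gap: 0.587
```

```bash
python3 - <<'E'
from h import *
print(bot.sense()["tcp_pos"])
for n in ("top","scene"):
    p,d=bot.read_camera(n); i=bot.camera_info(n); C=cloud(i,d); cv2.imwrite(f"pics/{n}F.png",p[:,:,::-1])
    for t in ("lid","bowl","tumbler","clay_jar"):
        for r in bot.outline_of(n,t)[:3]:
            m=r["region"].astype(np.uint8); c=max(cv2.findContours(m,0,1)[0],key=cv2.contourArea).reshape(-1,2)
            h={"bowl":34,"lid":12,"tumbler":104,"clay_jar":65}[t]; P=C[m>0]; hi=P[(P[:,2]>h-6)&(P[:,2]<h+6)]
            if len(hi)<20: continue
            print(n,t,round(r["score"],2),c.mean(0).round(),np.round(circ(onplane(i,c,h)),1),"x",np.percentile(hi[:,0],[1,99]).round(1),"y",np.percentile(hi[:,1],[1,99]).round(1))
    for y in (60,100,240,260):
        m=(abs(C[:,:,1]-y)<8)&(abs(C[:,:,2])<6)&(C[:,:,0]>250)
        if m.sum()>5: print(n,"edge",y,np.percentile(C[m][:,0],[0,1]).round(1))
    mm=(np.hypot(C[:,:,0]-386,C[:,:,1]-168)<65)&(C[:,:,2]>8)&(C[:,:,2]<20); q=C[mm]
    print(n,"lid extents x",np.percentile(q[:,0],[.5,99.5]).round(1),"y",np.percentile(q[:,1],[.5,99.5]).round(1),"plane",np.linalg.lstsq(np.c_[q[:,:2],np.ones(len(q))],q[:,2],rcond=None)[0].round(4))
E
```

```text
[ 493.11816941 -317.55949375  240.62189635]
top lid 0.89 [423. 250.] [526.2 -63.6  37.4] x [494.  562.4] y [-99.3 -30.5]
top lid 0.63 [302. 297.] [388.2 166.5  52.9] x [338.5 438. ] y [118.1 216.2]
top lid 0.58 [228. 240.] [478.2 340.1  76. ] x [404.4 551.7] y [266.3 413.3]
top bowl 0.6 [369. 254.] [495.   47.9  35. ] x [461.1 530.4] y [13.  83.1]
top bowl 0.23 [221. 166.] [629.8 382.9  41.2] x [591.7 651.3] y [344.9 417. ]
top tumbler 0.6 [425. 182.] [637.5 -32.8  41.7] x [614.8 683.8] y [-71.9  -3.6]
top clay_jar 0.66 [221. 165.] [619.8 373.6  39. ] x [599.  658.8] y [350.7 411.5]
top edge 60 [369.1 373.4]
top edge 100 [369.  374.6]
top edge 240 [369.  372.8]
top edge 260 [369.1 373.1]
top lid extents x [337.5 438.6] y [117.1 218.3] plane [1.5000e-03 1.1000e-03 1.2409e+01]
scene lid 0.81 [376. 292.] [382.7 175.3  55.2] x [334.4 431.5] y [124.2 221.3]
scene lid 0.66 [284. 342.] [473.3 346.6  78.5] x [399.2 544.9] y [294.3 420.5]
scene lid 0.55 [357. 208.] [520.5 -54.3  40.1] x [488.6 557.9] y [-95. -27.]
scene bowl 0.62 [349. 231.] [489.2  61.1  40.3] x [458.1 527.4] y [14.3 85.3]
scene tumbler 0.67 [303. 180.] [612.5  22.7  75.6] x [610.9 680.5] y [-73.1  -0.1]
scene clay_jar 0.85 [193. 314.] [604.4 403.2  48. ] x [594.7 653.9] y [355.7 416.4]
scene edge 60 [364.1 367.1]
scene edge 100 [363.8 367. ]
scene edge 240 [364.7 367. ]
scene edge 260 [364.3 367.4]
scene lid extents x [333.9 433.2] y [121.9 221.3] plane [ 7.9000e-03 -1.4800e-02  1.3408e+01]
```

View pics/topF.png

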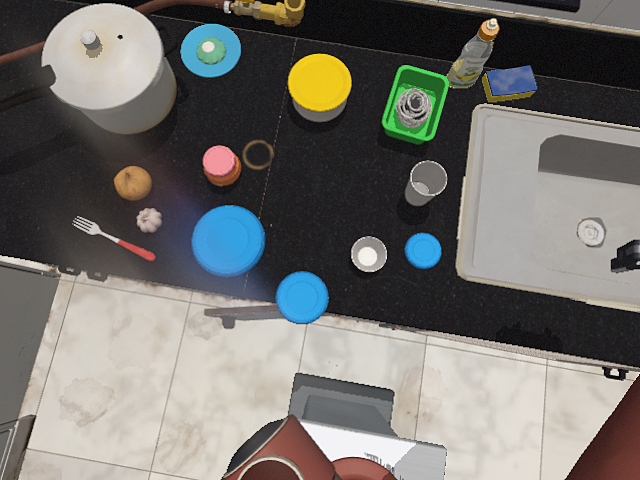

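View pics/sceneF.png

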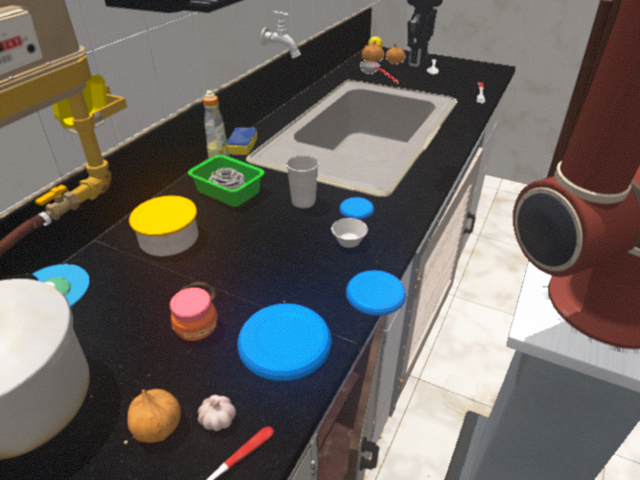

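The top picture shows the lid at (302,297) hanging over the edge and level, with the bowl upright at (369,254). The tumbler (425,182) and the jar (221,166) are where they were. The overhang works out at 35.4 mm from the top camera, 35.5 mm from the scene camera and about 35 mm from the wrist camera, so I'm handing the job in.

```bash
python3 -c "
from rig import bot
print(bot.sign_off(), bot.sense()['time'])"
```

```text
the job is handed in; nothing more can be done
the job is handed in; nothing more can be done
```

The job is done and handed in at about 21 s. I pushed the bowl about 100 mm toward −y first, then slid the 109 mm lid about 227 mm toward the robot.

- **Overhang:** the lid hangs about 35 mm over the edge. The cameras give 35.4 mm (top), 35.5 mm (scene) and about 35 mm (wrist).
- **Lid and bowl:** the lid reads flat, and the bowl stands upright about 118 mm to the side of the lid's path.
- **Tumbler and clay jar:** both read where they stood at the start, within about 1 mm.
- **Robot:** the gripper is well clear of everything. The largest wrist force in any reading was about 7 N.

**What went wrong or disagreed:**
- **First lid push:** it missed, because the fingertips passed over the lid without moving it. They sit about 23 to 27 mm farther back than the reported TCP. I lowered the tool in guarded steps and pushed again. For the same reason the bowl was probably pushed near its rim; it stayed upright.
- **Camera positions:** absolute positions differ by about 5 mm between the top and scene cameras, so I judged the overhang within each camera's own picture.

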